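Start the loaded test station

ROBOT

A 6-joint arm with a two-finger parallel gripper is mounted at the origin on the work surface. World frame = base frame: x ahead of the robot, y to its left, z up, the work surface at z = 0. Lengths are in mm, angles in rad, forces in N, time in s.
With the tool pointing down it reaches from about 150 to 775 mm from the base axis. Payload 6.1 kg.
Tool frame: the origin (TCP) lies midway between the tips of the shut fingers; the grasp point (between the pads) lies 19 mm behind it (arm.grip_depth is the distance from the TCP to the grasp point, in mm); z points along the fingers, y is the line along which they close (so a half turn about z gives the same grasp; the last joint's range is limited). The gripper opens to 85 mm and grips with 20 to 120 N. Pads are 22 mm wide; open, the fingers measure 114 mm over their backs; the gripper's body (76 mm by 85 mm) begins 54 mm behind the grasp point. The pads swing forward as they close: fully open they stand 13 mm farther back than shut.
Start: joints at [-1.239, 0.126, -0.04, 1.405, 0, 1.571], TCP at [171.009, -496.351, 231.295] pointing down, gripper open.
Joint ranges: [-2.72, 2.72], [-0.95, 1.95], [-1.27, 1.35], [-1.78, 2.02], [-1.46, 1.47], [-3.14, 3.14]. Speed limits (rad/s): [2.39, 2.39, 3.01, 3.14, 3.14, 3.14].

INTERFACE

Orientations are given as a 3x3 rotation matrix whose columns are the frame's x, y, z axes.
In Python, from plant import readout, snapshot, job_done, arm gives the robot as it stands. The module is installed in compiled form; this text tells all that it offers.
- The arm moves only by the tool play_rows, never from a script. Its argument "motion" is a list of rows, each an object with "grip": the finger opening in mm, from 0 to 85.4; "dp": the shift along the tool's x, y, z scaled (see below), a list of three; "rot": the turn, a rotation vector about the tool's x, y, z scaled (see below), a list of three. In form: [{"grip": grip, "dp": [x, y, z], "rot": [wx, wy, wz]}, ...]. A call has 1 to 20 rows; each row shifts and turns the commanded pose from where the row before left it, along the tool's axes as they then stand; what a row does not reach is not made up. The controller multiplies each number of a shift by 30 mm and each number of a turn by 4 degrees. A row lasts 1/8 s, in which the tool goes at most 62.5 mm and 10.7 degrees, less where a joint would pass 70% of its speed; a pose out of reach is approached as far as the arm can. A call with a number of a shift or a turn outside -1 to 1 is refused whole. A call with a gripper value outside its range is refused whole. The fingers move at their own pace and stop on an object; the grip force is fixed at half the most. Time passes only in rows, so rows that do not move let the fingers close. It gives the time, the measured TCP pose, the force, the opening and the grip force at its end, in the units of the state.
- readout.observe(): the state, without advancing time (a new reading comes with each control period).
- snapshot(name): name is "scene" or "top" or "wrist"; returns a dict with "color" (420x560x3 uint8, red, green, blue), "mtx" (3x3 intrinsics, pixels), "D" ([k1, k2, p1, p2, k3] as OpenCV has them; the pictures are not rectified), "extrinsics" (4x4, takes a point from world to camera coordinates). Camera axes: x right, y down, z forward; pixel columns grow to the right and rows downward; lengths in mm; the calibration is good to about 2 mm. A picture is of the moment at which its call begins. There is no depth.
- job_done(): hands the job in; it is judged then, once.
The state is a dict: "time": time; "q": joint angles; "qd": joint speeds; "joint_torque": joint torques, N m; "tcp_pos": TCP position; "ee_rot": TCP orientation; "force": force on the tool from outside, world axes, zero at the start; "torque": the same for the moment, N m; "opening": opening from 0.0 (shut) to 1.0 (fully open); "gripper_force": force on a finger pad.
Only numpy, scipy, OpenCV 4.12 (cv2) and the standard library are available. Lean on these libraries where they do the work, as an engineer would, in place of code of your own. Each camera call takes 0.05 s, during which the arm holds its last target. There are 200 camera calls.

TASK

One nest of the test fixture holds the white unit, the other a brass setting master: start the test on the station with the white unit. On the control box tap the big main rocker on, then tap on the small rocker in that station's row (near row for the near nest, far row for the far nest), then press the round start button of that row fully in and let it come out again. Tap lightly, leave the other station's controls and the emergency stop alone, and do not lift or shift the unit, the master or the loose things beside the box.

Things in the scene. Friction and masses are not known exactly. Their poses are not given: they have to be found in the camera images.
- box: Control box fixed on the bench: white steel, 240 x 240 mm, 80 mm high, all controls on its top panel. Origin at the centre of its underside; x roughly away from the robot, y towards the test fixture, z up. Main rocker at (-35, -80) mm; two rows along y, at x = -60 (near station) and x = +60 (far station), each with a small rocker at y = 0 and a round start button at y = +75.
- main_rocker (a joint): Rocker of the main switch (the big one): black, 50 mm long along the box's x, 30 mm wide, a shallow V, pivoted across its middle 86 mm above the bench. 0 = off: -x wing level, +x wing raised 19.5 degrees, its end 8 mm above the pivot. 0.34 rad = on: +x wing level at 86 mm, 1 mm over the bezel. Stiff pivot, no spring: it stays where it is left, so press it all the way over to its stop; about 3 N on the raised wing moves it.
- main_rocker_spot (a point): The middle of the raised (+x) wing's top face of the rocker of the main switch, the spot to tap; moves with the rocker. Off: 16.0 mm to the box's +x of the pivot line and 5.7 mm above the pivot's height (86 mm over the bench).
- near_rocker (a joint): Rocker of the near station: black, 34 mm long along the box's x, 24 mm wide, a shallow V, pivoted across its middle 86 mm above the bench. 0 = off: -x wing level, +x wing raised 19.5 degrees, its end 5.7 mm above the pivot. 0.34 rad = on: +x wing level at 86 mm, 1 mm over the bezel. Stiff pivot, no spring: it stays where it is left, so press it all the way over to its stop; about 3 N on the raised wing moves it.
- near_rocker_spot (a point): The middle of the raised (+x) wing's top face of the rocker of the near station, the spot to tap; moves with the rocker. Off: 10.9 mm to the box's +x of the pivot line and 3.9 mm above the pivot's height (86 mm over the bench).
- far_rocker (a joint): Rocker of the far station: black, 34 mm long along the box's x, 24 mm wide, a shallow V, pivoted across its middle 86 mm above the bench. 0 = off: -x wing level, +x wing raised 19.5 degrees, its end 5.7 mm above the pivot. 0.34 rad = on: +x wing level at 86 mm, 1 mm over the bezel. Stiff pivot, no spring: it stays where it is left, so press it all the way over to its stop; about 3 N on the raised wing moves it.
- far_rocker_spot (a point): The middle of the raised (+x) wing's top face of the rocker of the far station, the spot to tap; moves with the rocker. Off: 10.9 mm to the box's +x of the pivot line and 3.9 mm above the pivot's height (86 mm over the bench).
- near_start (a joint): Start button of the near station: bright steel spring plunger, 28 mm across, in a round dark collar 44 mm across that stands 12 mm above the panel. 0 = out, 0.006 m = fully in; 1.5 N starts it moving, 5 N takes it fully in, and it springs back out when let go.
- near_start_top (a point): Centre of the top face of the near station's start button; 102 mm above the bench when out, 96 mm when fully in (its collar's top is at 92 mm).
- far_start (a joint): Start button of the far station, like the near one: 0 = out, 0.006 m = fully in, 1.5 to 5 N, springs back.
- far_start_top (a point): Centre of the top face of the far station's start button; 102 mm above the bench when out.
- estop: Emergency stop on the box, at (83, -80) mm in the box's frame, 118 mm beyond the main rocker: red mushroom 39 mm across on a yellow ring, its top 110 mm above the bench. Not to be touched. Origin at its foot on the panel.
- near_nest (a point): Centre of the pocket floor, 35 mm above the bench, of the nest nearer the robot: grey block 76 x 116 mm, pocket 56 x 96 mm and 15 mm deep. Both nests stand on the steel base plate (420 x 250 mm) of the test fixture, on the box's +y side, each under an air-cylinder tower 260 mm high.
- far_nest (a point): The same for the nest farther from the robot, 200 mm beyond the near one along the fixture.
- unit: The product to be tested: white plastic housing 50 x 90 mm, 50 mm high, with a long rounded back and one domed end, loose in one of the two nests (which one varies). Origin at the centre of its underside.
- master: Setting master: stepped brass block 50 x 90 mm with a steel lifting knob 22 mm across, 52 mm high in all, loose in the other nest. Origin at the centre of its underside.
- spare_unit: Another white housing, as the one in the nest, lying loose on the bench on the box's -y side. It is not in a nest and is not part of the job. Origin at the centre of its underside.
- driver: Screwdriver about 160 mm long lying loose on the bench on the box's -y side. Not part of the job. Origin under its middle.
- collar: Loose steel shaft collar, 34 mm across and 20 mm high, on the bench on the box's -y side. Not part of the job. Origin at the centre of its underside.
Mind the look-alikes: they are no part of the job. Leave any green look-alike of the unit alone.

How it is judged:
By the outcome, as a careful person would: the job done as asked, in the order asked, and still so for the second after the job is handed in, with the robot touching nothing.
It also fails if it takes over 38 s, if anything falls off the work surface, if the arm or the gripper's body presses on something with over 40 N, if the wrist force passes 120 N, or if a joint passes its speed limit or range.

## Working session

There is one attempt and no reset: what is moved stays moved. The work goes in short steps, Python scripts to look and compute and a tool call to move; the robot and the scene stay as the last step left them, time stands still between calls to the robot, and variables do not carry over. Pictures are saved under pics/ and viewed, at most 10 in all, crops included, and the job is handed in when it is done.

Besides the shell and the picture viewer there is one more tool, called after "Call:" in YAML: its name, and indented under it one key for each argument. play_rows: Moves the arm, as the interface text tells. Shifts and turns lie within -1 to 1; 1 stands for 30 mm of shift or 4 degrees of turn. Its arguments: {"type":"object","properties":{"motion":{"type":"array","items":{"type":"object","properties":{"grip":{"type":"number"},"dp":{"type":"array","items":{"type":"number"}},"rot":{"type":"array","items":{"type":"number"}}}}}},"required":["motion"]}

```bash
mkdir -p pics; cat > h.py <<'E'
import numpy as np, cv2
from plant import readout, snapshot, job_done, arm
def snap(n,f):
    s=snapshot(n); cv2.imwrite(f'pics/{f}.png',s['color'][:,:,::-1]); 
    np.savez(f'pics/{f}.npz',**s); return s
def load(f): return dict(np.load(f'pics/{f}.npz'))
def ray(s,uv,z):
    p=cv2.undistortPoints(np.array([[uv]],float),s['mtx'],s['D'])[0,0]
    E=s['extrinsics'];R=E[:3,:3];c=-R.T@E[:3,3];d=R.T@np.array([p[0],p[1],1])
    return c+d*(z-c[2])/d[2]
def proj(s,P):
    E=s['extrinsics'];r=cv2.Rodrigues(E[:3,:3])[0]
    return cv2.projectPoints(np.array(P,float).reshape(-1,3),r,E[:3,3],s['mtx'],s['D'])[0][:,0]
E
python3 - <<'E'
from h import *
a=snap('scene','s0');b=snap('top','t0')
o=readout.observe();print(o['time'],o['ee_rot'],o['force'])
for s in(a,b):print(s['extrinsics'].round(2))
E
```

```text
0.1 [[ 9.45449058e-01  3.25769676e-01 -4.44986761e-04]
 [ 3.25769979e-01 -9.45448114e-01  1.33607712e-03]
 [ 1.45415176e-05 -1.40815619e-03 -9.99999008e-01]] [ 0.75847922 -0.40952613  0.41194966]
[[-7.00000e-01  7.20000e-01  1.00000e-02  3.24240e+02]
 [ 5.90000e-01  5.80000e-01 -5.70000e-01 -3.14170e+02]
 [-4.10000e-01 -3.90000e-01 -8.20000e-01  1.71326e+03]
 [ 0.00000e+00  0.00000e+00  0.00000e+00  1.00000e+00]]
[[-2.00000e-02 -1.00000e+00  1.00000e-02  7.21300e+01]
 [-9.90000e-01  2.00000e-02 -1.20000e-01  5.69260e+02]
 [ 1.20000e-01 -2.00000e-02 -9.90000e-01  1.07567e+03]
 [ 0.00000e+00  0.00000e+00  0.00000e+00  1.00000e+00]]
```

View pics/s0.png

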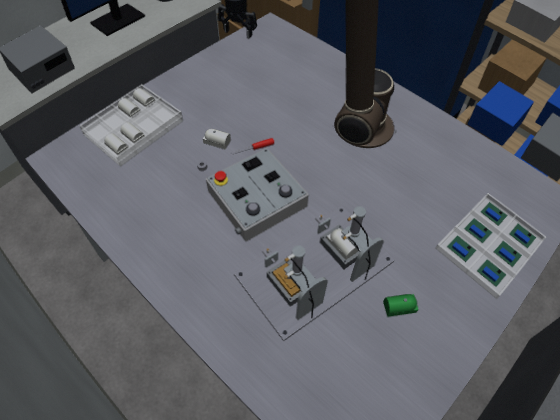

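View pics/t0.png

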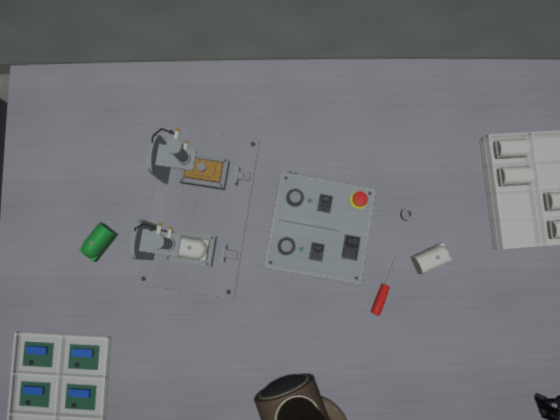

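The top picture shows the white unit in the near nest (195,248) and the brass master in the far nest (205,170). So I want the near row: main rocker (351,247), near rocker (317,251), near start (287,246).

Look-alikes:
- White: spare unit (431,258), tray housings (515,175), green piece (98,241).
- Controls: far rocker (325,203), far start (295,198), e-stop (360,200).

Next is one close crop to check the choice, plus the box-pose fit.

```bash
python3 - <<'E'
from h import *
P={'main':(-35,-80,86),'nr':(-60,0,86),'fr':(60,0,86),'ns':(-60,75,92),'fs':(60,75,92),'es':(83,-80,105)}
for f,box,guess in(('t0',(265,170,378,285),dict(main=(351,247),nr=(317,251),fr=(325,203),ns=(287,246),fs=(295,198),es=(360,200))),
             ('s0',(205,145,308,238),dict(main=(252,163),nr=(273,176),fr=(240,193),ns=(285,190),fs=(253,208),es=(221,177)))):
    s=load(f);im=s['color'].astype(int)
    g=im.max(2);dark=(g<75).astype(np.uint8)
    red=((im[:,:,0]>120)&(im[:,:,1]<70)).astype(np.uint8)
    A=[];B=[];k=[]
    for n,(u,v) in guess.items():
        m=red if n=='es' else dark
        w=np.zeros_like(m);cv2.circle(w,(u,v),13 if f=='t0' else 10,1,-1);m=m*w
        c,_=cv2.findContours(m,cv2.RETR_EXTERNAL,cv2.CHAIN_APPROX_NONE)
        c=max(c,key=cv2.contourArea);h=cv2.convexHull(c);M=cv2.moments(h)
        px=(M['m10']/M['m00'],M['m01']/M['m00'])
        p=ray(s,px,P[n][2]);A.append(P[n][:2]);B.append(p[:2]);k.append(n)
        print(f,n,np.round(px,1),p.round(1),M['m00'])
    A=np.array(A,float);B=np.array(B)
    ca,cb=A.mean(0),B.mean(0);U,S,V=np.linalg.svd((A-ca).T@(B-cb));R=(U@V).T
    t=cb-R@ca;print('yaw',np.degrees(np.arctan2(R[1,0],R[0,0])),'t',t.round(1),'res',dict(zip(k,(B-(A@R.T+t)).round(1).tolist())))
t=load('t0')['color'][120:300,130:390,::-1]
cv2.imwrite('pics/c0.png',cv2.resize(t,None,fx=3,fy=3,interpolation=cv2.INTER_CUBIC))
E
```

```text
t0 main [350.8 246.9] [ 475.9 -113.8   86. ] 310.5
t0 nr [316.5 250.8] [468.  -30.4  86. ] 163.0
t0 fr [324.9 202.9] [584.4 -54.3  86. ] 166.0
t0 ns [285.9 245.7] [481.4  43.2  92. ] 189.5
t0 fs [294.4 197.6] [597.8  20.1  92. ] 185.0
t0 es [359.8 198.3] [ 591.4 -136.6  105. ] 135.5
yaw -11.149500790887657 t [525.6 -42.1] res {'main': [0.0, 0.0], 'nr': [1.2, 0.1], 'fr': [-0.0, -0.6], 'ns': [0.1, 0.2], 'fs': [-1.2, 0.2], 'es': [-0.2, 0.1]}
s0 main [251.7 163.6] [ 474.3 -112.    86. ] 143.5
s0 nr [271.6 176.2] [466.3 -28.5  86. ] 94.0
s0 fr [239.7 193. ] [583.6 -52.4  86. ] 100.5
s0 ns [285.1 191.6] [483.8  47.7  92. ] 105.5
s0 fs [252.8 209.8] [601.8  25.3  92. ] 105.5
s0 es [220.  175.2] [ 588.3 -137.   105. ] 65.5
yaw -12.233078273019636 t [525.5 -39.5] res {'main': [-0.1, -1.7], 'nr': [-0.6, -1.7], 'fr': [-0.6, -0.2], 'ns': [1.0, 1.2], 'fs': [1.7, 4.2], 'es': [-1.4, -1.7]}
```

View pics/c0.png

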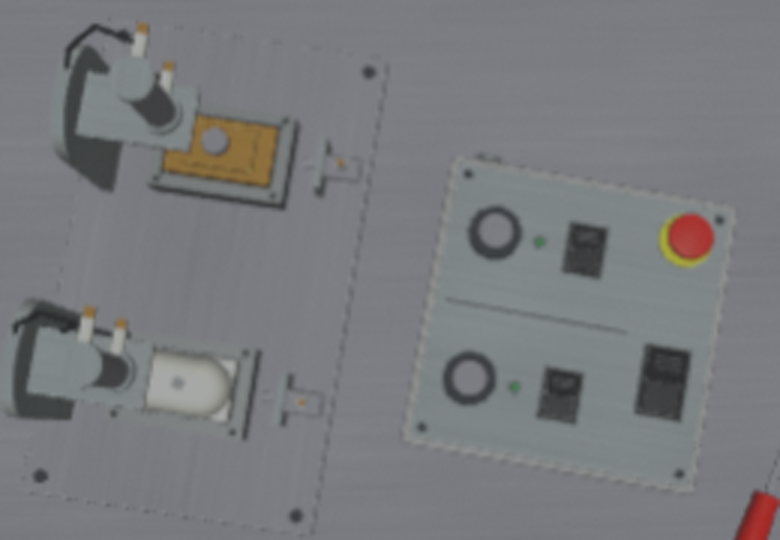

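The crop confirms it: the white unit's domed housing sits in the near nest and the knobbed brass master in the far one. The box fit is yaw -11.15°, centre (525.6, -42.1). Now I'll go above the main rocker's raised wing with the fingers shut.

Call:
play_rows:
  motion:
    - {"grip": 0, "dp": [0.955, -0.56, 0.05], "rot": [0, 0, 0]}
    - {"grip": 0, "dp": [0.955, -0.56, 0.05], "rot": [0, 0, 0]}
    - {"grip": 0, "dp": [0.955, -0.56, 0.05], "rot": [0, 0, 0]}
    - {"grip": 0, "dp": [0.955, -0.56, 0.05], "rot": [0, 0, 0]}
    - {"grip": 0, "dp": [0.955, -0.56, 0.05], "rot": [0, 0, 0]}
    - {"grip": 0, "dp": [0.955, -0.56, 0.05], "rot": [0, 0, 0]}
    - {"grip": 0, "dp": [0.955, -0.56, 0.05], "rot": [0, 0, 0]}
    - {"grip": 0, "dp": [0.955, -0.56, 0.05], "rot": [0, 0, 0]}
    - {"grip": 0, "dp": [0.955, -0.56, 0.05], "rot": [0, 0, 0]}
    - {"grip": 0, "dp": [0.955, -0.56, 0.05], "rot": [0, 0, 0]}
    - {"grip": 0, "dp": [0.955, -0.56, 0.05], "rot": [0, 0, 0]}
    - {"grip": 0, "dp": [0.955, -0.56, 0.05], "rot": [0, 0, 0]}
    - {"grip": 0, "dp": [0.955, -0.56, 0.05], "rot": [0, 0, 0]}
    - {"grip": 0, "dp": [0.955, -0.56, 0.05], "rot": [0, 0, 0]}
    - {"grip": 0, "dp": [0.955, -0.56, 0.05], "rot": [0, 0, 0]}

```text
time: 1.98
tcp_pos: [495.6, -117.2, 208.3]
ee_rot: [[0.945, 0.326, -0.001], [0.326, -0.945, 0.0], [-0.001, -0.0, -1.0]]
force: [1.1, 0.2, 0.6]
opening: 0.001
gripper_force: 0.0
```

Call:
play_rows:
  motion:
    - {"grip": 0, "dp": [0, 0, 0], "rot": [0, 0, 0.944]}
    - {"grip": 0, "dp": [0, 0, 0], "rot": [0, 0, 0.944]}
    - {"grip": 0, "dp": [0, 0, 0], "rot": [0, 0, 0.944]}
    - {"grip": 0, "dp": [0, 0, 0], "rot": [0, 0, 0.944]}
    - {"grip": 0, "dp": [0, 0, 0], "rot": [0, 0, 0.944]}
    - {"grip": 0, "dp": [0, 0, 0], "rot": [0, 0, 0.944]}
    - {"grip": 0, "dp": [0, 0, 0], "rot": [0, 0, 0.944]}
    - {"grip": 0, "dp": [0, 0, 0], "rot": [0, 0, 0.944]}
    - {"grip": 0, "dp": [0, 0, 0], "rot": [0, 0, 0]}

```text
time: 3.1
tcp_pos: [495.0, -118.1, 208.4]
ee_rot: [[0.981, -0.193, -0.001], [-0.193, -0.981, 0.0], [-0.001, -0.0, -1.0]]
force: [-0.1, -0.0, 0.0]
opening: 0.001
gripper_force: 0.0
```

```bash
cat > d.py <<'E'
from h import *
import sys
a=np.radians(-11.15);R=np.array([[np.cos(a),-np.sin(a)],[np.sin(a),np.cos(a)]]);t=np.array([525.6,-42.1])
def w(x,y): return R@np.array([x,y])+t
if __name__=='__main__':
    o=readout.observe();T=np.array(o['tcp_pos']);E=np.array(o['ee_rot'])
    print('t',o['time'],T.round(1),'F',np.round(o['force'],2),'yaw',np.degrees(np.arctan2(E[1,0],E[0,0])).round(2),'z',E[:,2].round(4),'op',o['opening'],'boxxy',(R.T@(T[:2]-t)).round(1))
    for n,p in dict(main=(-15,-80,86),nr=(-44,0,86),ns=(-60,75,96)).items():
        print(n,(E.T@(np.array([*w(*p[:2]),p[2]])-T)/30).round(3))
E
python3 - <<'E'
import subprocess;print(subprocess.run('python3 d.py',shell=True,capture_output=True,text=True).stdout)
E
python3 -c "
from h import *
s=snap('wrist','w0')
from d import w
print(proj(s,[[*w(-35,-80),86],[*w(-19,-80),91.7],[*w(-49,0),89.9],[*w(-60,75),102],[*w(-60,0),86]]).round(0))"
```

```text
t 3.1 [ 495.  -118.1  208.4] F [-0.14 -0.05  0.02] yaw -11.16 z [-7.e-04  2.e-04 -1.e+00] op 0.0005671794853232371 boxxy [-15.3 -80.4]
main [ 0.013 -0.014  4.081]
nr [-0.954 -2.681  4.082]
ns [-1.488 -5.181  3.749]

[[281. 226.]
 [281. 208.]
 [180. 244.]
 [ 78. 264.]
 [183. 255.]]
```

View pics/w0.png

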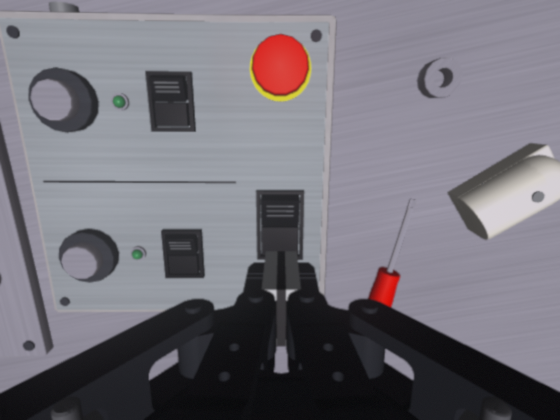

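The wrist view agrees with the fit to about 1 mm: main bezel centre (280,225), near rocker (183,254), near start top (80,261). Now I'll go down to just above the main wing.

Call:
play_rows:
  motion:
    - {"grip": 0, "dp": [0, 0, 0.95], "rot": [0, 0, 0]}
    - {"grip": 0, "dp": [0, 0, 0.95], "rot": [0, 0, 0]}
    - {"grip": 0, "dp": [0, 0, 0.95], "rot": [0, 0, 0]}
    - {"grip": 0, "dp": [0, 0, 0.7], "rot": [0, 0, 0]}
    - {"grip": 0, "dp": [0, 0, 0.13], "rot": [0, 0, 0]}
    - {"grip": 0, "dp": [0, 0, 0.07], "rot": [0, 0, 0]}
    - {"grip": 0, "dp": [0, 0, 0.07], "rot": [0, 0, 0]}

```text
time: 4.03
tcp_pos: [495.9, -118.3, 95.1]
ee_rot: [[0.981, -0.194, 0.002], [-0.194, -0.981, -0.0], [0.002, 0.0, -1.0]]
force: [-0.3, -1.4, 0.8]
opening: -0.002
gripper_force: 0.0
```

Call:
play_rows:
  motion:
    - {"grip": 0, "dp": [0, 0, 0.06], "rot": [0, 0, 0]}
    - {"grip": 0, "dp": [0, 0, 0.06], "rot": [0, 0, 0]}
    - {"grip": 0, "dp": [0, 0, 0.03], "rot": [0, 0, 0]}
    - {"grip": 0, "dp": [0, 0, 0], "rot": [0, 0, 0]}

```text
time: 4.53
tcp_pos: [495.5, -118.1, 89.9]
ee_rot: [[0.981, -0.194, 0.001], [-0.194, -0.981, -0.0], [0.001, 0.0, -1.0]]
force: [2.1, -0.2, 1.6]
opening: 0.001
gripper_force: 1.2
```

```bash
python3 d.py
```

```text
t 4.525 [ 495.5 -118.1   89.9] F [ 2.11 -0.17  1.6 ] yaw -11.19 z [ 5.e-04 -1.e-04 -1.e+00] op 0.0007141765329808354 boxxy [-14.9 -80.4]
main [-0.005 -0.015  0.129]
nr [-0.973 -2.68   0.129]
ns [-1.508 -5.18  -0.205]
```

Call:
play_rows:
  motion:
    - {"grip": 0, "dp": [0, 0, 0.04], "rot": [0, 0, 0]}
    - {"grip": 0, "dp": [0, 0, 0.04], "rot": [0, 0, 0]}
    - {"grip": 0, "dp": [0, 0, 0.03], "rot": [0, 0, 0]}
    - {"grip": 0, "dp": [0, 0, 0], "rot": [0, 0, 0]}

```text
time: 5.03
tcp_pos: [494.9, -118.0, 86.1]
ee_rot: [[0.981, -0.194, -0.001], [-0.194, -0.981, 0.0], [-0.001, -0.0, -1.0]]
force: [0.6, -0.7, 0.9]
opening: -0.0
gripper_force: 0.7
```

Call:
play_rows:
  motion:
    - {"grip": 0, "dp": [0, 0, 0.02], "rot": [0, 0, 0]}
    - {"grip": 0, "dp": [0, 0, 0.0], "rot": [0, 0, 0]}

```text
time: 5.28
tcp_pos: [495.0, -118.1, 86.0]
ee_rot: [[0.981, -0.194, -0.0], [-0.194, -0.981, 0.0], [-0.0, 0.0, -1.0]]
force: [-1.7, 0.7, 4.9]
opening: 0.003
gripper_force: 2.4
```

Call:
play_rows:
  motion:
    - {"grip": 0, "dp": [0, 0, 0.02], "rot": [0, 0, 0]}
    - {"grip": 0, "dp": [0, 0, 0.0], "rot": [0, 0, 0]}

```text
time: 5.52
tcp_pos: [495.0, -118.0, 85.9]
ee_rot: [[0.981, -0.194, 0.0], [-0.194, -0.981, -0.0], [0.0, 0.0, -1.0]]
force: [-2.1, 0.4, 8.8]
opening: 0.003
gripper_force: 4.4
```

At 85.9 mm the force climbs with no further travel, so the rocker is at its stop. Next I'll lift and move over the near rocker.

Call:
play_rows:
  motion:
    - {"grip": 0, "dp": [0, 0, -0.8], "rot": [0, 0, 0]}
    - {"grip": 0, "dp": [0, 0, -0.8], "rot": [0, 0, 0]}
    - {"grip": 0, "dp": [-0.32, -0.9, 0], "rot": [0, 0, 0]}
    - {"grip": 0, "dp": [-0.32, -0.9, 0], "rot": [0, 0, 0]}
    - {"grip": 0, "dp": [-0.32, -0.88, 0], "rot": [0, 0, 0]}
    - {"grip": 0, "dp": [0, 0, 0], "rot": [0, 0, 0]}

```text
time: 6.28
tcp_pos: [475.5, -65.0, 133.3]
ee_rot: [[0.989, -0.15, 0.003], [-0.15, -0.988, 0.025], [-0.001, -0.025, -1.0]]
force: [-0.2, -0.4, 0.2]
opening: -0.002
gripper_force: 0.0
```

```bash
python3 d.py; python3 -c "
from h import *
s=snap('wrist','w1')"
```

```text
t 6.275 [475.5 -65.  133.3] F [-0.21 -0.36  0.16] yaw -8.61 z [ 0.0027  0.0251 -0.9997] op -0.002062301951982989 boxxy [-44.7 -32.1]
main [0.921 1.678 1.535]
nr [ 0.074 -1.028  1.604]
ns [-0.349 -3.557  1.335]
```

View pics/w1.png

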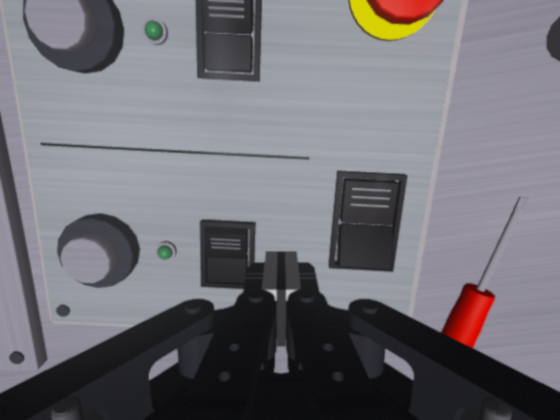

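The wrist view shows the main rocker at (370,220) flipped, with its pivot line mid-bezel and its far wing level. The arm stopped short with a slight tilt, so I'll hold one row and see.

Call:
play_rows:
  motion:
    - {"grip": 0, "dp": [0, 0, 0], "rot": [0, 0, 0]}
    - {"grip": 0, "dp": [0, 0, 0], "rot": [0, 0, 0]}
    - {"grip": 0, "dp": [0, 0, 0], "rot": [0, 0, 0]}

```text
time: 6.7
tcp_pos: [476.5, -65.8, 133.6]
ee_rot: [[0.989, -0.151, 0.003], [-0.151, -0.988, 0.025], [-0.0, -0.025, -1.0]]
force: [-0.0, 0.6, 0.4]
opening: 0.001
gripper_force: 0.0
```

```bash
python3 d.py; python3 -c "
from h import *
o=readout.observe();print(o['q'],o['qd'],o['joint_torque'])"
```

```text
t 6.7 [476.5 -65.8 133.6] F [-0.04  0.58  0.42] yaw -8.69 z [ 0.0035  0.0248 -0.9997] op 0.0011221647467285008 boxxy [-43.6 -32.8]
main [0.884 1.653 1.545]
nr [ 0.033 -1.052  1.613]
ns [-0.393 -3.58   1.343]
[-0.15266169  0.06231125 -0.32493138  1.18387418  0.02506505  3.14060856] [ 0.0010532  -0.00179193  0.00115863  0.00153845  0.00031528  0.00072364] [ 7.48597900e-03 -3.86338627e+01  3.45150840e+01  2.54076724e-03
  8.02560174e-02  2.24091900e-05]
```

Joint 6 has reached its limit (3.14 rad), so I'll turn the tool back about 24°. The rocker tap doesn't need exact alignment.

Call:
play_rows:
  motion:
    - {"grip": 0, "dp": [0, 0, 0], "rot": [0, 0, -1]}
    - {"grip": 0, "dp": [0, 0, 0], "rot": [0, 0, -1]}
    - {"grip": 0, "dp": [0, 0, 0], "rot": [0, 0, -1]}
    - {"grip": 0, "dp": [0, 0, 0], "rot": [0, 0, -1]}
    - {"grip": 0, "dp": [0, 0, 0], "rot": [0, 0, -1]}
    - {"grip": 0, "dp": [0, 0, 0], "rot": [0, 0, -1]}
    - {"grip": 0, "dp": [0, 0, 0], "rot": [0, 0, -1]}
    - {"grip": 0, "dp": [0, 0, 0], "rot": [0, 0, 0]}
    - {"grip": 0, "dp": [0, 0, 0], "rot": [0, 0, 0]}

```text
time: 7.82
tcp_pos: [476.5, -65.6, 133.7]
ee_rot: [[0.944, 0.33, 0.004], [0.33, -0.944, 0.025], [0.012, -0.022, -1.0]]
force: [0.1, 0.3, 0.6]
opening: 0.002
gripper_force: 0.0
```

```bash
sed -i 's/nr=(-44,0,86)/nr=(-43.5,0,86)/' d.py; python3 d.py; python3 -c "
from h import *
o=readout.observe();print(o['q'])"
```

```text
t 7.825 [476.5 -65.6 133.7] F [0.12 0.35 0.62] yaw 19.26 z [ 0.0036  0.0249 -0.9997] op 0.0022639324577832963 boxxy [-43.6 -32.6]
main [0.004 1.882 1.547]
nr [ 0.535 -0.898  1.615]
ns [ 1.33  -3.339  1.346]
[-0.15227989  0.06203992 -0.3250764   1.18385126  0.02512922  2.65303588]
```

Call:
play_rows:
  motion:
    - {"grip": 0, "dp": [0, 0, 0], "rot": [-0.32, -0.166, 0]}
    - {"grip": 0, "dp": [0.28, -0.47, 0], "rot": [0, 0, 0]}
    - {"grip": 0, "dp": [0.275, -0.465, 0.4], "rot": [0, 0, 0]}
    - {"grip": 0, "dp": [0, 0, 0.6], "rot": [0, 0, 0]}
    - {"grip": 0, "dp": [0, 0, 0.2], "rot": [0, 0, 0]}
    - {"grip": 0, "dp": [0, 0, 0], "rot": [0, 0, 0]}

```text
time: 8.57
tcp_pos: [482.5, -33.1, 97.0]
ee_rot: [[0.943, 0.332, -0.001], [0.332, -0.943, 0.0], [-0.001, -0.001, -1.0]]
force: [0.6, 0.2, -0.1]
opening: -0.002
gripper_force: 0.0
```

```bash
python3 d.py; python3 -c "
from h import *
s=snap('wrist','w2')"
```

```text
t 8.575 [482.5 -33.1  97. ] F [ 0.57  0.2  -0.07] yaw 19.37 z [-1.3e-03  1.0e-04 -1.0e+00] op -0.0024564580049009225 boxxy [-44.1   0.5]
main [-0.528  2.805  0.366]
nr [0.008 0.025 0.367]
ns [ 0.803 -2.408  0.034]
```

View pics/w2.png

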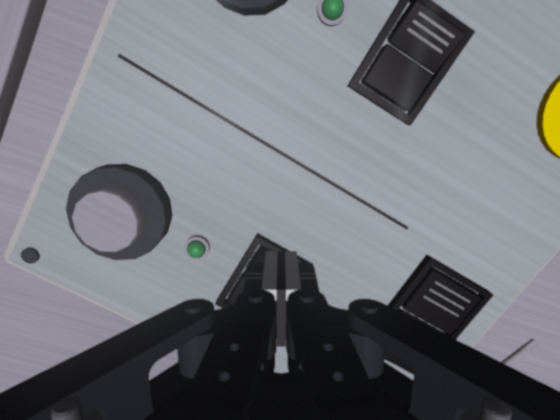

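The tip (280,255) is over the far wing of the near rocker, whose bezel corner shows at (258,236). Pressing down now.

Call:
play_rows:
  motion:
    - {"grip": 0, "dp": [0, 0, 0.1], "rot": [0, 0, 0]}
    - {"grip": 0, "dp": [0, 0, 0.06], "rot": [0, 0, 0]}
    - {"grip": 0, "dp": [0, 0, 0.06], "rot": [0, 0, 0]}
    - {"grip": 0, "dp": [0, 0, 0.05], "rot": [0, 0, 0]}
    - {"grip": 0, "dp": [0, 0, 0.04], "rot": [0, 0, 0]}
    - {"grip": 0, "dp": [0, 0, 0.04], "rot": [0, 0, 0]}
    - {"grip": 0, "dp": [0, 0, 0], "rot": [0, 0, 0]}

```text
time: 9.5
tcp_pos: [482.9, -33.6, 87.1]
ee_rot: [[0.944, 0.331, 0.0], [0.331, -0.944, -0.0], [0.0, 0.0, -1.0]]
force: [0.7, -0.6, 1.3]
opening: 0.003
gripper_force: 1.0
```

Call:
play_rows:
  motion:
    - {"grip": 0, "dp": [0, 0, 0.02], "rot": [0, 0, 0]}
    - {"grip": 0, "dp": [0, 0, 0], "rot": [0, 0, 0]}

```text
time: 9.75
tcp_pos: [482.8, -33.6, 86.5]
ee_rot: [[0.944, 0.331, -0.0], [0.331, -0.944, -0.0], [-0.0, 0.0, -1.0]]
force: [1.9, -0.9, 1.6]
opening: 0.0
gripper_force: 0.9
```

Call:
play_rows:
  motion:
    - {"grip": 0, "dp": [0, 0, 0.02], "rot": [0, 0, 0]}
    - {"grip": 0, "dp": [0, 0, 0], "rot": [0, 0, 0]}

```text
time: 10.0
tcp_pos: [482.8, -33.6, 86.0]
ee_rot: [[0.944, 0.331, 0.0], [0.331, -0.944, -0.0], [0.0, 0.0, -1.0]]
force: [0.4, 0.2, 2.6]
opening: -0.0
gripper_force: 1.5
```

Call:
play_rows:
  motion:
    - {"grip": 0, "dp": [0, 0, 0.02], "rot": [0, 0, 0]}
    - {"grip": 0, "dp": [0, 0, 0], "rot": [0, 0, 0]}

```text
time: 10.25
tcp_pos: [482.9, -33.6, 86.0]
ee_rot: [[0.944, 0.331, 0.001], [0.331, -0.944, -0.0], [0.0, 0.0, -1.0]]
force: [-1.1, -0.7, 7.4]
opening: -0.001
gripper_force: 3.6
```

The near rocker is firm at its stop (86.0 mm, 7 N). Next I'll lift and go over the near start button.

Call:
play_rows:
  motion:
    - {"grip": 0, "dp": [0, 0, -0.6], "rot": [0, 0, 0]}
    - {"grip": 0, "dp": [0, 0, -0.7], "rot": [0, 0, 0]}
    - {"grip": 0, "dp": [0.2, -0.6, 0], "rot": [0, 0, 0]}
    - {"grip": 0, "dp": [0.2, -0.61, 0], "rot": [0, 0, 0]}
    - {"grip": 0, "dp": [0.2, -0.61, 0], "rot": [0, 0, 0]}
    - {"grip": 0, "dp": [0.195, -0.61, 0], "rot": [0, 0, 0]}
    - {"grip": 0, "dp": [0, 0, 0], "rot": [0, 0, 0]}

```text
time: 11.12
tcp_pos: [480.4, 43.9, 123.7]
ee_rot: [[0.943, 0.333, -0.002], [0.333, -0.943, -0.0], [-0.002, -0.001, -1.0]]
force: [-0.1, -0.5, 0.1]
opening: -0.001
gripper_force: 0.0
```

```bash
python3 d.py; python3 -c "
from h import *
s=snap('wrist','w3')
print(readout.observe()['q'])"
```

```text
t 11.125 [480.4  43.9 123.7] F [-0.13 -0.54  0.11] yaw 19.44 z [-1.7e-03 -1.0e-04 -1.0e+00] op -0.0007392196315065701 boxxy [-60.9  75.6]
main [-1.32   5.246  1.257]
nr [-0.78   2.467  1.258]
ns [0.018 0.035 0.924]
[ 9.00572154e-02  7.02011864e-02 -3.38108693e-01  1.16397217e+00
 -2.56302055e-04  2.89292879e+00]
```

View pics/w3.png

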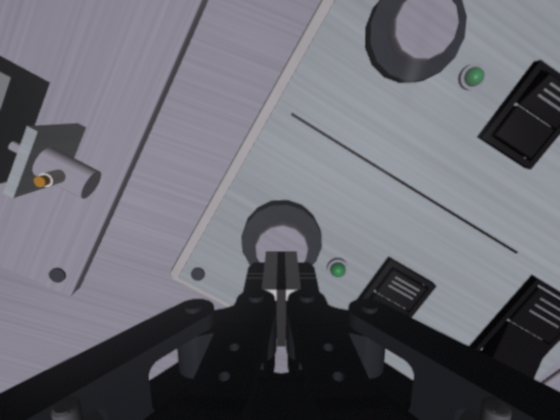

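The tip (280,265) is centred on the near start button's steel top, and the near rocker (400,290) shows its far wing down. Pressing the button now.

Call:
play_rows:
  motion:
    - {"grip": 0, "dp": [0, 0, 0.5], "rot": [0, 0, 0]}
    - {"grip": 0, "dp": [0, 0, 0.16], "rot": [0, 0, 0]}
    - {"grip": 0, "dp": [0, 0, 0.07], "rot": [0, 0, 0]}
    - {"grip": 0, "dp": [0, 0, 0.07], "rot": [0, 0, 0]}
    - {"grip": 0, "dp": [0, 0, 0.07], "rot": [0, 0, 0]}
    - {"grip": 0, "dp": [0, 0, 0.04], "rot": [0, 0, 0]}
    - {"grip": 0, "dp": [0, 0, 0.03], "rot": [0, 0, 0]}
    - {"grip": 0, "dp": [0, 0, 0], "rot": [0, 0, 0]}

```text
time: 12.18
tcp_pos: [481.3, 42.9, 96.3]
ee_rot: [[0.944, 0.331, 0.0], [0.331, -0.944, -0.001], [0.0, 0.001, -1.0]]
force: [-2.4, -3.2, 4.0]
opening: -0.001
gripper_force: 2.3
```

Call:
play_rows:
  motion:
    - {"grip": 0, "dp": [0, 0, 0.02], "rot": [0, 0, 0]}
    - {"grip": 0, "dp": [0, 0, 0], "rot": [0, 0, 0]}

```text
time: 12.42
tcp_pos: [481.3, 42.9, 96.0]
ee_rot: [[0.944, 0.331, 0.001], [0.331, -0.944, -0.0], [0.0, 0.001, -1.0]]
force: [-4.0, -3.2, 7.2]
opening: -0.001
gripper_force: 3.6
```

Call:
play_rows:
  motion:
    - {"grip": 0, "dp": [0, 0, 0.02], "rot": [0, 0, 0]}
    - {"grip": 0, "dp": [0, 0, 0], "rot": [0, 0, 0]}

```text
time: 12.68
tcp_pos: [481.4, 42.9, 95.9]
ee_rot: [[0.944, 0.331, 0.001], [0.331, -0.944, -0.0], [0.001, 0.001, -1.0]]
force: [-5.4, -3.1, 10.5]
opening: 0.002
gripper_force: 5.6
```

Call:
play_rows:
  motion:
    - {"grip": 0, "dp": [0, 0, -0.3], "rot": [0, 0, 0]}
    - {"grip": 0, "dp": [0, 0, -0.8], "rot": [0, 0, 0]}
    - {"grip": 0, "dp": [0, 0, -1], "rot": [0, 0, 0]}
    - {"grip": 0, "dp": [0, 0, -1], "rot": [0, 0, 0]}
    - {"grip": 0, "dp": [0, 0, 0], "rot": [0, 0, 0]}
    - {"grip": 0, "dp": [0, 0, 0], "rot": [0, 0, 0]}

```text
time: 13.42
tcp_pos: [481.1, 43.3, 187.3]
ee_rot: [[0.944, 0.331, -0.0], [0.331, -0.944, 0.0], [-0.0, -0.001, -1.0]]
force: [0.4, -0.6, -0.1]
opening: -0.002
gripper_force: 0.0
```

```bash
python3 -c "
from h import *
s=snap('wrist','w4')"
```

```text
(no output)
```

View pics/w4.png

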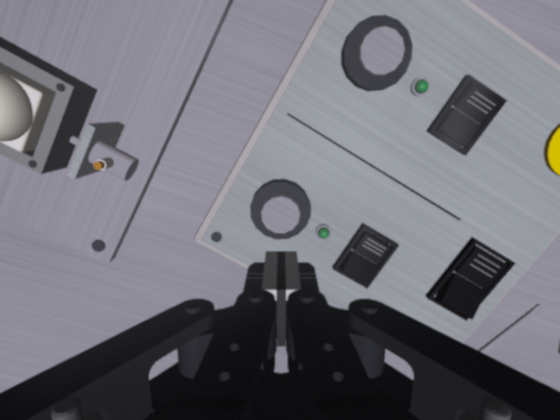

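```bash
python3 -c "
from h import *
i=load('w4')['color'][50:330,320:540,::-1]
i=np.clip(i.astype(float)*1.8,0,255).astype(np.uint8)
j=load('w2')['color'][0:140,330:490,::-1];j=np.clip(j.astype(float)*1.8,0,255).astype(np.uint8)
a=cv2.resize(i,(471,600),interpolation=3);b=cv2.resize(j,(320,280),interpolation=3)
o=np.zeros((600,791,3),np.uint8);o[:,:471]=a;o[:280,471:]=b
cv2.imwrite('pics/c4.png',o)"
```

```text
(no output)
```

View pics/c4.png

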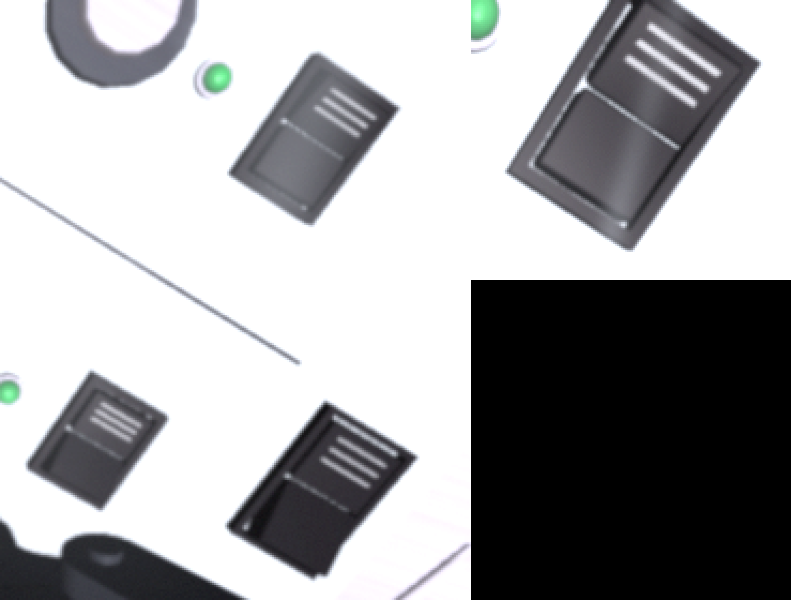

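The near rocker (95,440) shows its gap at the far end, as the main rocker does, so both are on. The far rocker (315,140) has its gap at the near end, so it is still off. The start button is back out.

```bash
python3 -c "
from plant import job_done
print(job_done())"
```

```text
the job is handed in; nothing more can be done
None
```

I tapped on the main rocker, then the near-row rocker (the white unit is in the near nest), pressed the near start button fully in and let it spring back, and handed the job in at about 13.5 s; no verdict was returned.

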